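Build the nest of screen trays on the shaker, slide it home and lock it

TASK

Lift the locking plunger beside the screen shaker's rails and draw the empty carriage fully out to its front stop, then build the sieve nest on it: the solid-floored pan first, then every screen tray that lies on the bench, from the finest mesh up to the coarsest, and the cover on top, each with its four corner pins fully down in the sockets below. Push the carriage fully home under the hold-down head without slamming it, press the plunger fully down to lock it, and let go.

Things in the scene. Friction and masses are not known exactly. Their poses are not given: they have to be found in the camera images.
- pan: Catch pan: aluminium tray 110 (its x) by 150 mm (y) with a plain solid floor; walls 10 to 45 mm up, floor top 14 mm up. Origin: centre of the footprint at the tips of its 4 corner pins (9 mm dia, round-nosed, 10 mm long, at x +-45, y +-65); z up. A grip bar 10 mm thick (across x) runs along y over the centre, 26 to 44 mm up, 45 mm free on both sides. 0.22 to 0.35 kg. Half-turn symmetric.
- screen_fine: Screen tray of the finest wire mesh (openings about 4 mm), otherwise just like the pan (size, pins, grip bar, origin). Sockets of pan and screens: one in each corner's top, 11.5 mm square, 9 mm deep, floor 36 mm above the origin, so a seated piece stands 36 mm above the one below; unseated it is about 9 mm higher or tilted. 0.2 to 0.32 kg. May be absent.
- screen_medium: Screen tray of the medium wire mesh (openings about 10 mm), otherwise just like the fine one (size, pins, sockets, grip bar, origin). 0.2 to 0.32 kg. May be absent.
- screen_coarse: Screen tray of the coarsest wire mesh (openings about 21 mm), otherwise just like the fine one (size, pins, sockets, grip bar, origin). 0.2 to 0.32 kg. May be absent.
- cover: Cover: flat aluminium plate 110 (x) by 150 mm (y), 4 mm thick, top 14 mm above the origin, no sockets; the same 4 pins below, origin at their tips. Grip bar 10 mm thick (across x), 90 mm long (along y) over the centre, 26 to 44 mm up, on two feet at y +-38 mm. 0.17 to 0.28 kg.
- carriage (a joint): How far the carriage is drawn out, m: 0 = fully home at the rear stop, under the hold-down head; 0.20 = fully out at the front stop. It slides level along the shaker's x axis (out = the shaker's -x, towards the robot), stays where it is left, and takes about 3 N plus 8 N per m/s to move.
- plunger (a joint): Height of the locking plunger, m: 0 = fully down, 0.020 = fully up. It slides straight up and down in a bracket on the left of the rails, stays where it is left and takes about 3 N to move. Down with the carriage home, its 9 mm pin stands 1.5 mm in front of the carriage's side tab, so the carriage cannot come out; from 0.017 up the tab passes under it.
- plunger_knob (a point): Centre of the top of the plunger's black round knob, 26 mm diameter, upright sides 4 to 19 mm below this point; 117 mm above the bench when down. Below it a 26 mm wide steel bracket, top 39 mm below the knob's top when down. At shaker x = -15, y = +120 mm. Axes as the shaker.
- deck (a point): Centre of the carriage's top face, 56 mm above the bench; moves with it; axes as the shaker (x to the rear, y left, z up). Four sockets, 11.5 mm square in 9 mm high bosses, at x +-45, y +-65 mm; their floor is this face, so the seated pan's origin coincides with this point. Out, the space above is free; home, the hold-down pad hangs 199 mm above it.
- handle (a point): Centre of the carriage's black pull handle: a bar 12 mm thick (x), 125 mm long (y), 18 mm high, 78 mm above the bench, 135 mm in front (-x) of the deck centre and 80 mm in front of seated trays; open in front, free 70 mm behind. Axes as the shaker.
- shaker: Grey bench shaker, fixed: base 460 by 170 mm, 24 mm high, rails along its x. At the rear, from x = +175 mm, a motor column 190 mm wide, 318 mm high, with the hold-down head reaching forward to x = +57 mm at 276 to 318 mm height (pad down to 255). Origin on the bench; x to the rear, y left, z up. Deck centre at x = +100 mm home, -100 mm out.

How it is judged:
On the way, in this order (a step that is already met when the one before it is completed fails the run):
1. the carriage is drawn fully out to its front stop (value of joint carriage above 0.192 m), for 0.2 s.
2. the whole nest is seated on the carriage in order (z of pan in the frame of deck between -0.004 and 0.004 m and horizontal distance between each of pan, screen_fine, screen_medium, screen_coarse, cover and deck below 0.01 m and angle between each of pan, screen_fine, screen_medium, screen_coarse, cover's own z axis and vertical below 0.05 rad and angle between the y axis of each of pan, screen_fine, screen_medium, screen_coarse, cover and the y axis of deck, either way round below 0.08 rad and z of screen_fine in the frame of deck between 0.032 and 0.04 m and (z of screen_medium in the frame of deck between 0.032 and 0.04 m or z of screen_medium in the frame of deck between 0.068 and 0.076 m) and (z of screen_coarse in the frame of deck between 0.068 and 0.076 m or z of screen_coarse in the frame of deck between 0.104 and 0.112 m) and (z of cover in the frame of deck between 0.104 and 0.112 m or z of cover in the frame of deck between 0.14 and 0.148 m)), for 0.3 s.
3. the carriage is fully home (value of joint carriage below 0.006 m), for 0.2 s.
At the end, for the whole second after the job is handed in: Carriage within 6 mm of its rear stop, plunger within 4 mm of fully down; on the carriage pan, present screens finest to coarsest, cover, at rest, each at a multiple of 36 mm above the deck (within 4 mm), centred within 10 mm, level within 0.05 rad, square within 0.08 rad (all of step 2 and linear speed of each of pan, screen_fine, screen_medium, screen_coarse, cover below 0.03 m/s and value of joint carriage below 0.006 m and value of joint plunger below 0.004 m); the robot touches nothing.
It fails at once if the carriage is slammed home (faster than 0.45 m/s inward) (velocity of joint carriage below -0.45 m/s).
Of screen_fine, screen_medium, screen_coarse only 2 to 3 are there at a start; the rules pass over those that are not, and their reading is None.
At some moment in a run one of cover may be knocked a few centimetres aside while the robot is not near it.
Once in a run the grip may slacken for a moment while it holds something.
It also fails if it takes over 210 s, if anything falls off the work surface, if the arm or the gripper's body presses on something with over 40 N, if the wrist force passes 120 N, or if a joint passes its speed limit or range.

ROBOT

A 6-joint arm with a two-finger parallel gripper is mounted at the origin on a cart in front of the work surface, level with it; the furniture and walls round the work are solid. World frame = base frame: x ahead of the robot, y to its left, z up, the work surface at z = 0. Lengths are in m, angles in rad, forces in N, time in s.
With the tool pointing down it reaches from about 0.325 to 0.925 m from the base axis. Payload 3.1 kg.
Tool frame: the origin (TCP) lies at the very end of the fingers, on their centre line; the grasp point (between the pads) lies env.grasp_offset behind it (env.grasp_offset is the distance from the TCP to the grasp point, in m); z points along the fingers, y is the line along which they close (so a half turn about z gives the same grasp; the last joint's range is limited). The gripper opens to 85 mm and grips with 20 to 120 N. Pads are 22 mm wide; open, the fingers measure 114 mm over their backs; the gripper's body (76 mm by 85 mm) begins 54 mm behind the grasp point. The pads swing forward as they close: fully open they stand 13 mm farther back than shut.
Start: joints at [-1.423, 0.217, 1.613, -0, 1.311, -0.112], TCP at [0.161, -0.604, 0.231] pointing down, gripper open.
Joint ranges: [-2.75, 2.75], [-0.78, 2.1], [0.31, 2.55], [-1.13, 4.27], [0.13, 2.63], [-2.58, 2.58]. Speed limits (rad/s): [2.79, 2.79, 3.14, 3.14, 3.14, 3.14].

INTERFACE

Orientations are given as a unit quaternion [x, y, z, w].
In Python, from bench import env gives the robot as it stands.
- The arm moves only by the tool step_arm, never from a script. Its argument "targets" is a list of rows, each a list of 7 numbers: the turn, a rotation vector about the tool's x, y, z in rad, then the shift along the tool's x, y, z in m, then the gripper command: -1 is fully open, 1 is shut, values between are in proportion. A call has exactly 8 rows; each row is the pose to reach, as a shift and turn from the pose commanded when the call began, along the tool's axes at that moment; what a row does not reach only later rows make up. A row lasts 1/10 s, in which the tool goes at most 50 mm and 8.59 degrees, less where a joint would pass 70% of its speed; a pose out of reach is approached as far as the arm can. A call with a gripper value outside its range is refused whole. The fingers move at their own pace and stop on an object; the grip force is fixed at half the most. Time passes only in rows, so rows that repeat a pose let the fingers close, or fill a call up. It gives the time, the measured TCP pose, the force, the opening and the grip force at its end, in the units of the state.
- env.get_obs(): the state, without advancing time (a new reading comes with each control period).
- env.camera(name): name is "side" or "top"; returns the picture (400x640x3 uint8, red, green, blue); there is no depth.
- env.camera_params(name): a dict with "camera_matrix" (3x3 intrinsics, pixels), "rvec" (rotation vector, rad) and "tvec" (3), from world to camera coordinates, as OpenCV has them. Camera axes: x right, y down, z forward; pixel columns grow to the right and rows downward; lengths in m; the calibration is good to about 2 mm. A picture is of the moment at which its call begins. camera_params takes no time and is no camera call.
- env.hand_in(): hands the job in; it is judged then, once.
Trained networks look in the newest picture that a camera, given by its name, has taken for a name from the list of things; names that differ only in an ending like _2 or _b are one class to them, and where a whole thing is asked for, a point or a joint stands for the part that bears it (a point fixed in the world has none). Each returns a list of dicts, best first, with "score" (0 to 1); they miss things now and then, are a little off and sometimes report something else, mostly with a low value. They report only what shows in the picture. A call takes as long as a camera call.
- env.spot_in(name, camera): "bbox" ([left, top, right, bottom] in pixels, round what is visible of it).
The state is a dict: "time": time; "q": joint angles; "joint_velocities": joint speeds; "tau": joint torques, N m; "eef_pos": TCP position; "ee_rot": TCP orientation; "force": force on the tool from outside, world axes, zero at the start; "ft_torque": the same for the moment, N m; "gripper_width": finger opening in m; "grip_force": force on a finger pad.
Only numpy, scipy, OpenCV 4.12 (cv2) and the standard library are available. Lean on these libraries where they do the work, as an engineer would, in place of code of your own. Each camera call takes 0.05 s, during which the arm holds its last target. There are 200 camera calls.

## Working session

There is one attempt and no reset: what is moved stays moved. The work goes in short steps, Python scripts to look and compute and a tool call to move; the robot and the scene stay as the last step left them, time stands still between calls to the robot, and variables do not carry over. Pictures are saved under pics/ and viewed, at most 14 in all, crops included, and the job is handed in when it is done.

Besides the shell and the picture viewer there is one more tool, called as name([rows], argument=value, ...), one row to a line, values as JSON. step_arm: Moves the arm, as the interface text tells. Its arguments: {"type":"object","properties":{"targets":{"type":"array"}},"required":["targets"]}

```bash
mkdir -p pics; ls; python3 - <<'E'
from bench import env
import cv2,numpy as np
o=env.get_obs();print({k:np.round(v,3) for k,v in o.items()},env.grasp_offset)
for c in("top","side"):
    im=env.camera(c);cv2.imwrite(f"pics/{c}0.png",im[:,:,::-1])
    p=env.camera_params(c);R=cv2.Rodrigues(np.array(p["rvec"],float))[0];print(c,np.round(p["camera_matrix"],1).tolist(),np.round(-R.T@np.ravel(p["tvec"]),3),np.round(R,2).tolist())
    for n in["pan","screen_fine","screen_medium","screen_coarse","cover","plunger_knob","deck","handle","shaker"]:
        print(n,[(np.round(d["bbox"]).astype(int).tolist(),round(d["score"],2)) for d in env.spot_in(n,c)[:3]])
E
```

```text
pics
{'time': np.float64(0.0), 'q': array([-1.423,  0.218,  1.615, -0.   ,  1.311, -0.112]), 'joint_velocities': array([ 0.002, -0.   , -0.001,  0.002,  0.001, -0.001]), 'tau': array([ 0.0000e+00, -3.9685e+01, -3.0385e+01, -0.0000e+00,  1.0000e-02,
        0.0000e+00]), 'eef_pos': array([ 0.16 , -0.603,  0.23 ]), 'ee_rot': array([ 0.992,  0.13 , -0.   , -0.001]), 'force': array([ 0.81 ,  0.518, -0.179]), 'ft_torque': array([ 0.027, -0.029, -0.007]), 'grip_force': np.float64(0.0), 'gripper_width': np.float64(0.085)} 0.0187
top [[384.2, 0.0, 319.5], [0.0, 384.2, 201.0], [0.0, 0.0, 1.0]] [ 0.369 -0.049  1.201] [[0.02, -1.0, 0.01], [-0.98, -0.02, -0.2], [0.2, -0.0, -0.98]]
pan []
screen_fine [([167, 178, 231, 224], 0.64)]
screen_medium []
screen_coarse [([356, 189, 408, 225], 0.86)]
cover []
plunger_knob [([245, 167, 258, 175], 0.44)]
deck [([244, 166, 257, 175], 0.71), ([258, 130, 326, 187], 0.57)]
handle [([255, 130, 328, 189], 0.57)]
shaker [([242, 46, 337, 239], 0.72)]
side [[469.1, 0.0, 317.9], [0.0, 469.1, 195.7], [0.0, 0.0, 1.0]] [ 0.598 -1.139  0.91 ] [[1.0, -0.01, -0.01], [-0.02, -0.6, -0.8], [0.0, 0.8, -0.6]]
pan [([226, 236, 281, 286], 0.75)]
screen_fine [([329, 167, 397, 214], 0.72)]
screen_medium [([293, 132, 336, 165], 0.63), ([330, 164, 398, 209], 0.38)]
screen_coarse [([294, 232, 342, 288], 0.87)]
cover [([243, 300, 293, 356], 0.71)]
plunger_knob [([334, 147, 343, 169], 0.65)]
deck [([332, 166, 398, 212], 0.95)]
handle [([330, 166, 401, 213], 0.83)]
shaker [([283, 100, 449, 219], 0.89), ([339, 151, 344, 168], 0.53)]
```

```bash
python3 - <<'E'
import cv2
a=cv2.imread("pics/top0.png");b=cv2.imread("pics/side0.png")
cv2.imwrite("pics/t1.png",cv2.resize(a[40:300,130:470],None,fx=2.3,fy=2.3,interpolation=2))
cv2.imwrite("pics/s1.png",cv2.resize(b[90:390,150:480],None,fx=2,fy=2,interpolation=2))
E
```

```text
(no output)
```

View pics/t1.png

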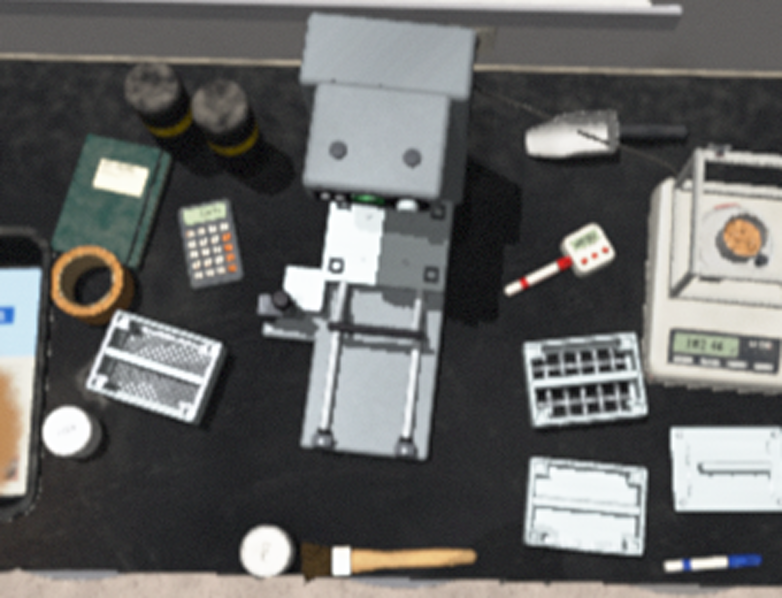

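View pics/s1.png

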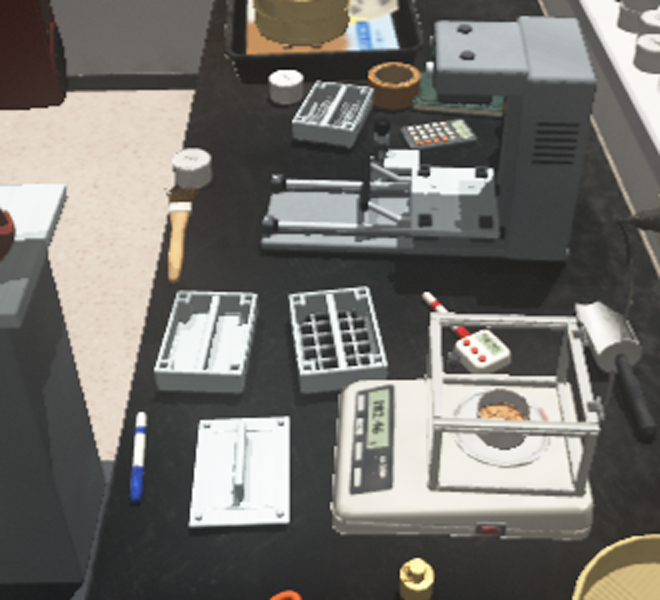

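The top view shows the pan at about (384,260), the coarse screen at (384,204), the cover at (450,243) and a finer screen at (197,199). The shaker is at the centre with its knob at (251,171). The side view agrees, so there appear to be two screens. Next I'll fit their poses from silhouettes in both views.

```bash
cat > h.py <<'E'
from bench import env
import cv2,numpy as np
from scipy.optimize import minimize
def cam(c):
    p=env.camera_params(c);return np.array(p["camera_matrix"],float),np.array(p["rvec"],float).ravel(),np.array(p["tvec"],float).ravel()
def proj(c,P):
    K,r,t=cam(c);return cv2.projectPoints(np.array(P,float).reshape(-1,1,3),r,t,K,None)[0].reshape(-1,2)
def ray(c,u,v,z):
    K,r,t=cam(c);R=cv2.Rodrigues(r)[0];C=-R.T@t;d=R.T@np.linalg.solve(K,[u,v,1]);return C+d*(z-C[2])/d[2]
def box(hx,hy,z0,z1):return np.array([[a*hx,b*hy,z] for a in(-1,1) for b in(-1,1) for z in(z0,z1)])
TRAY=box(.055,.075,.010,.045)
COVER=np.vstack([box(.055,.075,.010,.014),box(.005,.045,.014,.044)])
def world(M,x,y,th,z=0):
    c,s=np.cos(th),np.sin(th);return M@np.array([[c,s,0],[-s,c,0],[0,0,1]])+[x,y,z]
def mask(im,box,thr=70):
    g=cv2.cvtColor(im,cv2.COLOR_RGB2GRAY);m=np.zeros_like(g);l,t,r,b=[int(v) for v in box]
    m[t:b,l:r]=(g[t:b,l:r]>thr)
    n,lab,st,_=cv2.connectedComponentsWithStats(m)
    k=1+np.argmax(st[1:,4]);m=(lab==k).astype(np.uint8)
    m=cv2.morphologyEx(m,cv2.MORPH_OPEN,np.ones((3,3)))
    cs,_=cv2.findContours(m,0,2);h=cv2.convexHull(np.vstack(cs));return h.reshape(-1,2).astype(float)
S=4
def fit(M,hulls,x0,z=0):
    tg={}
    for c,h in hulls.items():
        # pixel centres hull, dilated by half a pixel about its centroid
        m0=h.mean(0);d=h-m0;hh=m0+d*(1+.5/np.linalg.norm(d,axis=1,keepdims=True))
        tg[c]=hh.astype(np.float32)
    def cost(p):
        e=0
        for c,h in tg.items():
            q=cv2.convexHull(proj(c,world(M,p[0],p[1],p[2],z)).astype(np.float32))
            i=cv2.intersectConvexConvex(q,h)[0];e+=1-i/(cv2.contourArea(q)+cv2.contourArea(h)-i)
        return e
    r=minimize(cost,x0,method="Nelder-Mead",options=dict(initial_simplex=[x0,*(np.array(x0)+np.diag([.01,.01,.1]))],xatol=1e-5,fatol=1e-6,maxiter=400))
    return r.x,r.fun
E
python3 - <<'E'
from h import *
I={c:cv2.imread(f"pics/{c}0.png")[:,:,::-1].copy() for c in("top","side")}
B={"pan":((350,233,418,286),(220,230,284,290)),"coarse":((350,180,416,230),(288,226,346,292)),
"left":((162,170,232,228),(291,125,341,168)),"cover":((415,218,474,268),(238,294,302,360))}
for n,(bt,bs) in B.items():
    M=COVER if n=="cover" else TRAY
    H={"top":mask(I["top"],bt),"side":mask(I["side"],bs)}
    g=ray("top",*H["top"].mean(0),.04)
    for cs in(("top","side"),("top",),("side",)):
        r,f=fit(M,{c:H[c] for c in cs},[g[0],g[1],0.1 if n!="left" else -.2]);print(n,cs,np.round(r,4),round(f,3))
for nm,u,v,z in(("knob",251.5,171,.117),("baseFL",130+302/2.3,40+447/2.3,.024),("baseFR",130+428/2.3,40+458/2.3,.024),("hl",130+330/2.3,40+325/2.3,.087),("hr",130+422/2.3,40+338/2.3,.087)):
    print(nm,ray("top",u,v,z))
for nm,u,v,z in(("knob",150+382/2,90+125/2,.117),("baseFL",150+268/2,90+193/2,.024),("baseFR",150+263/2,90+238/2,.024)):
    print(nm,ray("side",u,v,z))
E
```

```text
pan ('top', 'side') [ 0.431  -0.247  -0.0831] 0.157
pan ('top',) [ 0.4329 -0.2492 -0.1105] 0.108
pan ('side',) [ 0.4309 -0.2466 -0.0838] 0.048
coarse ('top', 'side') [ 0.6018 -0.2526  0.1396] 0.347
coarse ('top',) [ 0.6027 -0.2513  0.0869] 0.193
coarse ('side',) [ 0.6013 -0.2546  0.1515] 0.151
left ('top', 'side') [ 0.6034  0.3324 -0.2982] 0.212
left ('top',) [ 0.6007  0.3341 -0.1992] 0.151
left ('side',) [ 0.6033  0.332  -0.3021] 0.054
cover ('top', 'side') [ 0.4865 -0.4443  0.025 ] 0.12
cover ('top',) [ 0.4858 -0.4454  0.0134] 0.085
cover ('side',) [ 0.4866 -0.4442  0.0249] 0.035
knob [0.67523133 0.15061578 0.117     ]
baseFL [0.50081023 0.1258814  0.024     ]
baseFR [ 0.49013123 -0.04259754  0.024     ]
hl [0.65343919 0.08867309 0.087     ]
hr [ 0.63900908 -0.0312918   0.087     ]
knob [0.68032349 0.13775924 0.117     ]
baseFL [0.49574315 0.08636273 0.024     ]
baseFR [ 0.49334866 -0.02951393  0.024     ]
```

View pics/top0.png

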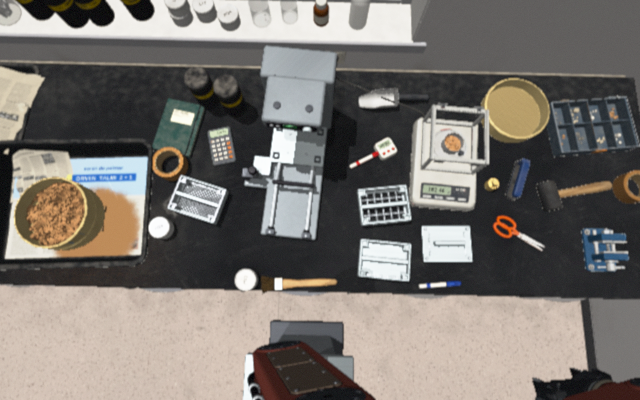

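The full top view confirms only two screens, at (384,204) and (197,199). The other items on the bench are distractors. Next I'll plan the moves, starting with the knob.

```bash
cat > p.py <<'E'
import sys,numpy as np
from h import env
from scipy.spatial.transform import Rotation as Ro
# usage: p.py x,y,z,yawdeg ...   (chained waypoints, tool deltas)
def down(y):
    y=np.radians(y);return Ro.from_matrix([[np.cos(y),np.sin(y),0],[np.sin(y),-np.cos(y),0],[0,0,-1]])
def plan(ws):
    o=env.get_obs();p=np.array(o["eef_pos"]);R=Ro.from_quat(o["ee_rot"])
    X=R.as_matrix()[:,0];print("t",round(float(o["time"]),1),"at",np.round(p,4),"yaw",round(np.degrees(np.arctan2(X[1],X[0])),2),"w",round(float(o["gripper_width"]),4),"F",np.round(o["force"],1))
    for w in ws:
        q=np.array(w[:3]);T=down(w[3]);d=R.inv().apply(q-p);r=(R.inv()*T).as_rotvec()
        print(w,"->",np.round(r,3).tolist(),np.round(d,4).tolist(),"rows",round(max(np.linalg.norm(d)/.05,np.linalg.norm(r)/.15),1));p,R=q,T
if __name__=="__main__":plan([[float(v) for v in a.split(",")] for a in sys.argv[1:]])
E
python3 p.py .33,-.35,.25,15 .55,-.03,.25,5 .677,.146,.18,-5
```

```text
t 1.0 at [ 0.1606 -0.6041  0.2313] yaw 14.89 w 0.0853 F [-0.8 -0.1  0.6]
[0.33, -0.35, 0.25, 15.0] -> [0.0, 0.0, -0.002] [0.229, -0.202, -0.0187] rows 6.1
[0.55, -0.03, 0.25, 5.0] -> [0.0, 0.0, 0.175] [0.2953, -0.2522, 0.0] rows 7.8
[0.677, 0.146, 0.18, -5.0] -> [0.0, 0.0, 0.175] [0.1419, -0.1643, 0.07] rows 4.6
```

step_arm([
  [0,0,0,0.229,-0.202,-0.019,-1],
  [0,0,0,0.229,-0.202,-0.019,-1],
  [0,0,0,0.229,-0.202,-0.019,-1],
  [0,0,0,0.229,-0.202,-0.019,-1],
  [0,0,0,0.229,-0.202,-0.019,-1],
  [0,0,0,0.229,-0.202,-0.019,-1],
  [0,0,0,0.229,-0.202,-0.019,-1],
  [0,0,0,0.229,-0.202,-0.019,-1],
])

```text
time: 1.8
eef_pos: [0.3308, -0.3492, 0.2508]
ee_rot: [0.991, 0.131, 0.0, 0.001]
force: [-1.2, -0.4, 0.3]
gripper_width: 0.0857
grip_force: 0.0
```

step_arm([
  [0,0,0.175,0.295,-0.252,0,-1],
  [0,0,0.175,0.295,-0.252,0,-1],
  [0,0,0.175,0.295,-0.252,0,-1],
  [0,0,0.175,0.295,-0.252,0,-1],
  [0,0,0.175,0.295,-0.252,0,-1],
  [0,0,0.175,0.295,-0.252,0,-1],
  [0,0,0.175,0.295,-0.252,0,-1],
  [0,0,0.175,0.295,-0.252,0,-1],
])

```text
time: 2.6
eef_pos: [0.5519, -0.0308, 0.2502]
ee_rot: [0.999, 0.042, 0.0, 0.0]
force: [0.5, -1.5, 0.4]
gripper_width: 0.0855
grip_force: 0.0
```

step_arm([
  [0,0,0.175,0.142,-0.164,0.07,-1],
  [0,0,0.175,0.142,-0.164,0.07,-1],
  [0,0,0.175,0.142,-0.164,0.07,-1],
  [0,0,0.175,0.142,-0.164,0.07,-1],
  [0,0,0.175,0.142,-0.164,0.07,-1],
  [0,0,0.175,0.142,-0.164,0.07,-1],
  [0,0,0.175,0.142,-0.164,0.07,-1],
  [0,0,0.175,0.142,-0.164,0.07,-1],
])

```text
time: 3.4
eef_pos: [0.6783, 0.1426, 0.1804]
ee_rot: [0.999, -0.046, 0.0, 0.0]
force: [-0.0, -0.1, 0.4]
gripper_width: 0.0851
grip_force: 0.0
```

step_arm([
  [0,0,0,0,-0.003,0.04,-1],
  [0,0,0,0,-0.003,0.07,-1],
  [0,0,0,0,-0.003,0.091,-1],
  [0,0,0,0,-0.003,0.091,-0.3],
  [0,0,0,0,-0.003,0.091,0.1],
  [0,0,0,0,-0.003,0.091,0.25],
  [0,0,0,0,-0.003,0.091,0.25],
  [0,0,0,0,-0.003,0.091,0.25],
])

```text
time: 4.2
eef_pos: [0.68, 0.1485, 0.0918]
ee_rot: [0.999, -0.045, 0.002, -0.001]
force: [1.2, 1.9, 0.9]
gripper_width: 0.0322
grip_force: 0.9
```

```bash
python3 - <<'E'
from h import *
for c in("top","side"):
    im=env.camera(c);cv2.imwrite(f"pics/k_{c}.png",im[:,:,::-1])
a=cv2.imread("pics/k_top.png")[120:220,200:340];b=cv2.imread("pics/k_side.png")[90:190,280:420]
cv2.imwrite("pics/k.png",cv2.resize(np.hstack([a,b]),None,fx=2.8,fy=2.8,interpolation=2))
E
python3 p.py
```

```text
t 4.3 at [0.6795 0.1485 0.0911] yaw -5.16 w 0.032 F [0.9 1.7 1.9]
```

View pics/k.png

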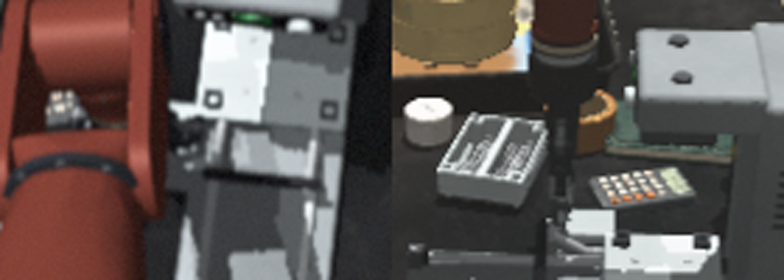

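The knob lies between the fingers and contact is light. I'll close and lift.

step_arm([
  [0,0,0,0,0,0,0.5],
  [0,0,0,0,0,0,1],
  [0,0,0,0,0,0,1],
  [0,0,0,0,0,0,1],
  [0,0,0,0,0,0,1],
  [0,0,0,0,0,0,1],
  [0,0,0,0,0,0,1],
  [0,0,0,0,0,0,1],
])

```text
time: 5.1
eef_pos: [0.6798, 0.1514, 0.091]
ee_rot: [0.999, -0.045, 0.002, -0.003]
force: [1.6, 7.4, 2.6]
gripper_width: 0.0235
grip_force: 58.6
```

step_arm([
  [0,0,0,0,0,-0.005,1],
  [0,0,0,0,0,-0.01,1],
  [0,0,0,0,0,-0.015,1],
  [0,0,0,0,0,-0.02,1],
  [0,0,0,0,0,-0.022,1],
  [0,0,0,0,0,-0.022,1],
  [0,0,0,0,0,-0.022,1],
  [0,0,0,0,0,-0.022,1],
])

```text
time: 5.9
eef_pos: [0.6796, 0.1514, 0.1102]
ee_rot: [0.999, -0.045, 0.002, -0.003]
force: [6.5, 10.1, -6.5]
gripper_width: 0.0237
grip_force: 61.9
```

step_arm([
  [0,0,0,0,0,-0.019,-1],
  [0,0,0,0,0,-0.019,-1],
  [0,0,0,0,0,-0.019,-1],
  [0,0,0,0,0,-0.019,-1],
  [0,0,0,0,0,-0.05,-1],
  [0,0,0,0,0,-0.08,-1],
  [0,0,0,0,0,-0.08,-1],
  [0,0,0,0,0,-0.08,-1],
])

```text
time: 6.7
eef_pos: [0.6786, 0.1475, 0.1919]
ee_rot: [0.999, -0.045, 0.001, -0.0]
force: [-0.4, -0.7, -0.1]
gripper_width: 0.0853
grip_force: 0.0
```

```bash
python3 p.py .62,.06,.19,50 .640,.031,.15,85 .640,.031,.064,85
```

```text
t 6.7 at [0.6786 0.1475 0.1919] yaw -5.19 w 0.0853 F [-0.4 -0.7 -0.1]
[0.62, 0.06, 0.19, 50.0] -> [0.001, -0.001, -0.963] [-0.0505, 0.0924, 0.0018] rows 6.4
[0.64, 0.031, 0.15, 85.0] -> [0.0, 0.0, -0.611] [-0.0094, 0.034, 0.04] rows 4.1
[0.64, 0.031, 0.064, 85.0] -> [0.0, 0.0, 0.0] [0.0, 0.0, 0.086] rows 1.7
```

step_arm([
  [0,0,-0.963,-0.05,0.092,0.002,-1],
  [0,0,-0.963,-0.05,0.092,0.002,-1],
  [0,0,-0.963,-0.05,0.092,0.002,-1],
  [0,0,-0.963,-0.05,0.092,0.002,-1],
  [0,0,-0.963,-0.05,0.092,0.002,-1],
  [0,0,-0.963,-0.05,0.092,0.002,-1],
  [0,0,-0.963,-0.05,0.092,0.002,-1],
  [0,0,-0.963,-0.05,0.092,0.002,-1],
])

```text
time: 7.5
eef_pos: [0.6185, 0.0605, 0.1867]
ee_rot: [0.906, 0.422, -0.002, -0.001]
force: [-0.8, 0.0, 0.1]
gripper_width: 0.0851
grip_force: 0.0
```

step_arm([
  [0,0,-0.611,-0.009,0.034,0.04,-1],
  [0,0,-0.611,-0.009,0.034,0.04,-1],
  [0,0,-0.611,-0.009,0.034,0.04,-1],
  [0,0,-0.611,-0.009,0.034,0.04,-1],
  [0,0,-0.611,-0.009,0.034,0.04,-1],
  [0,0,-0.611,-0.009,0.034,0.04,-1],
  [0,0,-0.611,-0.009,0.034,0.04,-1],
  [0,0,-0.611,-0.009,0.034,0.04,-1],
])

```text
time: 8.3
eef_pos: [0.6403, 0.032, 0.1492]
ee_rot: [0.738, 0.675, -0.0, -0.0]
force: [0.4, 0.4, -0.0]
gripper_width: 0.0854
grip_force: 0.0
```

step_arm([
  [0,0,0,0,0,0.04,-1],
  [0,0,0,0,0,0.07,-1],
  [0,0,0,0,0,0.085,-1],
  [0,0,0,0,0,0.085,-0.2],
  [0,0,0,0,0,0.085,0.3],
  [0,0,0,0,0,0.085,0.5],
  [0,0,0,0,0,0.085,1],
  [0,0,0,0,0,0.085,1],
])

```text
time: 9.1
eef_pos: [0.6441, 0.0316, 0.0673]
ee_rot: [0.737, 0.676, 0.003, 0.003]
force: [3.3, -0.5, 2.8]
gripper_width: 0.0124
grip_force: 1.9
```

step_arm([
  [0,0,0,0,-0.015,0,1],
  [0,0,0,0,-0.045,0,1],
  [0,0,0,0,-0.075,0,1],
  [0,0,0,0,-0.105,0,1],
  [0,0,0,0,-0.135,0,1],
  [0,0,0,0,-0.16,0,1],
  [0,0,0,0,-0.18,0,1],
  [0,0,0,0,-0.195,0,1],
])

```text
time: 9.9
eef_pos: [0.452, 0.0473, 0.0677]
ee_rot: [0.737, 0.676, 0.005, 0.007]
force: [34.8, -5.8, -39.2]
gripper_width: 0.0105
grip_force: 58.0
```

step_arm([
  [0,0,0,0,-0.003,0,1],
  [0,0,0,0,-0.006,0,1],
  [0,0,0,0,-0.009,0,1],
  [0,0,0,0,-0.011,0,1],
  [0,0,0,0,-0.011,0,1],
  [0,0,0,0,-0.011,0,1],
  [0,0,0,0,-0.011,0,1],
  [0,0,0,0,-0.011,0,1],
])

```text
time: 10.7
eef_pos: [0.4522, 0.0473, 0.0678]
ee_rot: [0.737, 0.675, 0.014, 0.015]
force: [39.8, -5.8, -35.9]
gripper_width: 0.0108
grip_force: 63.0
```

step_arm([
  [0,0,0,0,0.003,0,0.5],
  [0,0,0,0,0.003,0,0.0],
  [0,0,0,0,0.003,0,-0.5],
  [0,0,0,0,0.003,0,-1],
  [0,0,0,0,0.003,-0.06,-1],
  [0,0,0,0,0.003,-0.11,-1],
  [0,0,0,-0.05,0.003,-0.15,-1],
  [0,0,0,-0.1,0.003,-0.16,-1],
])

```text
time: 11.5
eef_pos: [0.4324, -0.0318, 0.2215]
ee_rot: [0.736, 0.677, 0.002, 0.002]
force: [1.1, -0.1, -0.5]
gripper_width: 0.0856
grip_force: 0.0
```

```bash
python3 - <<'E'
from h import *
I={}
for c in("top","side"):
    im=env.camera(c);I[c]=im[:,:,::-1].copy();cv2.imwrite(f"pics/d_{c}.png",I[c])
    print(c,env.spot_in("deck",c)[:2])
a=I["top"][140:240,240:340];b=I["side"][150:250,255:355]
cv2.imwrite("pics/d.png",np.hstack([cv2.resize(a,(400,400),interpolation=2),cv2.resize(b,(400,400),interpolation=2)]))
E
```

```text
top [{'bbox': [247.0, 187.7, 319.7, 248.9], 'score': 0.73}, {'bbox': [245.2, 166.7, 254.6, 172.8], 'score': 0.59}]
side [{'bbox': [266.4, 162.8, 331.6, 207.8], 'score': 0.96}]
```

View pics/d.png

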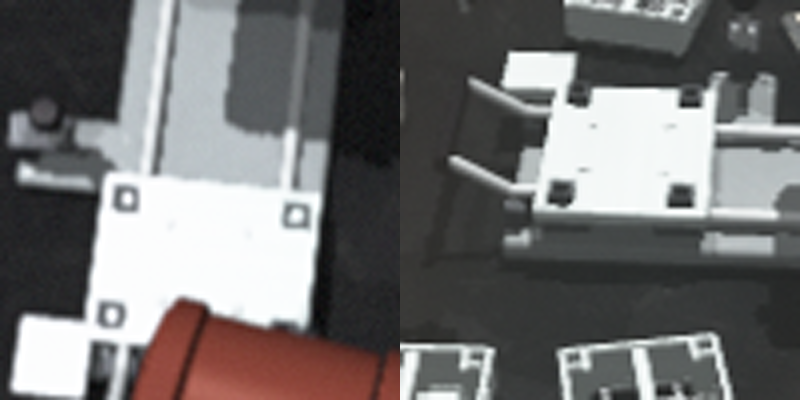

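```bash
python3 - <<'E'
from h import *
L=[(-.045,.065),(.045,.065),(-.045,-.065),(.045,-.065)] # FL RL FR RR
T={0:(111,314),1:(126,199),3:(296,215)};Sd={0:(178,93),1:(290,95),2:(161,190),3:(280,193)}
obs=[]
for k,(u,v) in T.items():obs.append(("top",k,240+u/4-.4,140+v/4-.4))
for k,(u,v) in Sd.items():obs.append(("side",k,255+u/4-.4,150+v/4-.4))
from scipy.optimize import least_squares
for sel in(("top",),("side",),("top","side")):
    O=[o for o in obs if o[0] in sel]
    f=lambda p:np.concatenate([proj(c,world(np.array([[*L[k],0.063]]),*p))[0]-[u,v] for c,k,u,v in O])
    r=least_squares(f,[.58,.035,-.08]);print(sel,np.round(r.x,4),np.round(r.fun,1))
k=[ (c,np.round(ray(c,u,v,.117),4)) for c,u,v in(("top",240+43/4-.4,140+107/4-.4),)];print(k)
E
```

```text
('top',) [ 0.585   0.0364 -0.0764] [-0.   0.2 -0.  -0.2  0.   0. ]
('side',) [ 0.5848  0.0388 -0.0803] [-0.1 -0.3 -0.   0.1 -0.1 -0.   0.2  0.2]
('top', 'side') [ 0.5848  0.0372 -0.0797] [-0.3  0.1 -0.2 -0.2 -0.2  0.1 -0.1  0.  -0.   0.3 -0.1  0.3  0.3  0.5]
[('top', array([0.6893, 0.1548, 0.117 ]))]
```

The carriage is out, and the deck centre fits at (0.585, 0.037) with yaw −4.5°. This agrees with the knob and handle positions felt in the grips. Next I'll zoom in on all four pieces.

```bash
python3 - <<'E'
from h import *
a=cv2.imread("pics/top0.png");b=cv2.imread("pics/side0.png")
C={"top":[(350,226),(350,172),(164,166),(416,212)],"side":[(220,228),(284,228),(282,115),(236,296)]}
rows=[np.hstack([cv2.resize(im[y:y+66,x:x+66],(200,200),interpolation=2) for x,y in C[c]]) for c,im in(("top",a),("side",b))]
cv2.imwrite("pics/z.png",np.vstack(rows))
E
```

```text
(no output)
```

View pics/z.png

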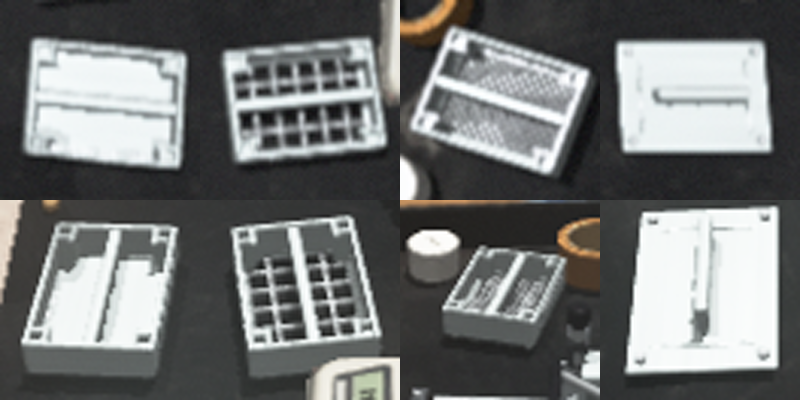

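```bash
python3 - <<'E'
from h import *
from scipy.optimize import least_squares
S=66/200
D={"pan":(.045,(350,226),(220,228),{0:(32,40),1:(187,52),2:(180,168)},[(53,21),(178,25),(158,150),(22,145)]),
"coarse":(.045,(350,172),(284,228),{1:(175,39)},[(31,28),(153,17),(182,142),(42,152)]),
"left":(.045,(164,166),(282,115),{0:(47,27)},[(81,47),(166,52),(141,119),(43,111)]),
"cover":(.014,(416,212),(236,296),{0:(16,41),1:(164,41),2:(172,152),3:(20,152)},[(39,11),(178,6),(177,169),(27,174)])}
cs=[(-1,1),(1,1),(1,-1),(-1,-1)];ct=[(1,1),(1,-1),(-1,-1),(-1,1)]
for n,(z,ot,os,T,Sd) in D.items():
    O=[("top",ct[k],ot[0]+u*S-.33,ot[1]+v*S-.33) for k,(u,v) in T.items()]+[("side",cs[k],os[0]+u*S-.33,os[1]+v*S-.33) for k,(u,v) in enumerate(Sd)]
    for sel in("side",("top","side")):
        o2=[o for o in O if o[0] in sel]
        f=lambda p:np.concatenate([proj(c,world(np.array([[a*.055,b*.075,z]]),*p))[0]-[u,v] for c,(a,b),u,v in o2])
        r=least_squares(f,[.5,-.2,0]);print(n,np.round(r.x,4),round(np.degrees(r.x[2]),1),np.round(r.fun,1))
E
python3 p.py .431,-.2,.2,85 .431,-.2475,.11,85 .431,-.2475,.02,85
```

```text
pan [ 0.4323 -0.247  -0.0539] -3.1 [ 0.9  0.8 -0.7  0.2 -0.6 -0.7  0.5 -0. ]
pan [ 0.4322 -0.248  -0.0595] -3.4 [ 0.3  0.1 -1.1  0.3 -0.1 -0.8  0.9  0.9 -0.6  0.6 -0.9 -0.3  0.3  0.2]
coarse [ 0.5991 -0.2504  0.0979] 5.6 [ 0.4  0.5 -0.1  0.8 -1.4 -0.8  1.  -0.1]
coarse [ 0.5995 -0.251   0.0992] 5.7 [-0.5  0.8  0.5  0.6  0.   0.9 -1.2 -0.6  1.2  0. ]
left [ 0.6062  0.3313 -0.2482] -14.2 [-0.7 -0.2 -0.   1.2 -0.5  0.1  1.2 -0.9]
left [ 0.6063  0.33   -0.2531] -14.5 [-0.3  0.1 -0.5 -0.1  0.1  1.4 -0.6  0.3  1.1 -0.7]
cover [ 0.4875 -0.4453  0.0303] 1.7 [ 0.6  0.6 -0.4  0.4  0.2 -0.6 -0.4 -0.1]
cover [ 0.4876 -0.4452  0.0259] 1.5 [ 0.2  0.6 -0.6  0.5 -0.4 -0.5  0.9 -0.4  0.8  0.5 -0.2  0.4  0.  -0.6
 -0.5 -0.2]
t 11.7 at [ 0.4305 -0.0327  0.2176] yaw 84.86 w 0.0853 F [-1.4 -0.3 -0.8]
[0.431, -0.2, 0.2, 85.0] -> [0.0, -0.001, -0.002] [-0.1666, 0.0155, 0.0175] rows 3.4
[0.431, -0.2475, 0.11, 85.0] -> [0.0, 0.0, 0.0] [-0.0473, 0.0041, 0.09] rows 2.0
[0.431, -0.2475, 0.02, 85.0] -> [0.0, 0.0, 0.0] [0.0, 0.0, 0.09] rows 1.8
```

step_arm([
  [0,0,-0.02,-0.05,0.004,0,0],
  [0,0,-0.02,-0.1,0.01,0,0],
  [0,0,-0.02,-0.15,0.015,0.03,0],
  [0,0,-0.02,-0.195,0.02,0.05,0],
  [0,0,-0.02,-0.214,0.02,0.09,0],
  [0,0,-0.02,-0.214,0.02,0.13,0],
  [0,0,-0.02,-0.214,0.02,0.14,0],
  [0,0,-0.02,-0.214,0.02,0.14,0],
])

```text
time: 12.5
eef_pos: [0.43, -0.2437, 0.0742]
ee_rot: [0.73, 0.684, -0.0, -0.004]
force: [-0.1, -0.2, 0.5]
gripper_width: 0.0428
grip_force: 0.0
```

```bash
python3 p.py .432,-.2475,.019,86.3
```

```text
t 12.5 at [ 0.43   -0.2437  0.0742] yaw 86.25 w 0.0428 F [-0.1 -0.2  0.5]
[0.432, -0.2475, 0.019, 86.3] -> [-0.007, -0.005, -0.001] [-0.0039, 0.0026, 0.0552] rows 1.1
```

step_arm([
  [0,0,0,-0.002,0.002,0.03,0],
  [0,0,0,-0.002,0.002,0.055,0],
  [0,0,0,-0.002,0.002,0.055,0.3],
  [0,0,0,-0.002,0.002,0.055,0.6],
  [0,0,0,-0.002,0.002,0.055,1],
  [0,0,0,-0.002,0.002,0.055,1],
  [0,0,0,-0.002,0.002,0.055,1],
  [0,0,0,-0.002,0.002,0.055,1],
])

```text
time: 13.3
eef_pos: [0.4361, -0.2499, 0.0245]
ee_rot: [0.73, 0.683, 0.001, 0.002]
force: [1.6, 3.1, 7.3]
gripper_width: 0.0087
grip_force: 62.8
```

```bash
python3 p.py
```

```text
t 13.3 at [ 0.4361 -0.2499  0.0245] yaw 86.15 w 0.0087 F [1.6 3.1 7.3]
```

```bash
python3 p.py .436,-.25,.16,86 .585,.035,.13,85.5 .585,.035,.0955,85.5
```

```text
t 13.3 at [ 0.4361 -0.2499  0.0245] yaw 86.15 w 0.0087 F [1.6 3.1 7.3]
[0.436, -0.25, 0.16, 86.0] -> [0.004, 0.001, 0.003] [-0.0002, 0.0004, -0.1355] rows 2.7
[0.585, 0.035, 0.13, 85.5] -> [0.0, 0.0, 0.009] [0.2947, 0.1288, 0.03] rows 6.5
[0.585, 0.035, 0.0955, 85.5] -> [0.0, 0.0, 0.0] [0.0, 0.0, 0.0345] rows 0.7
```

step_arm([
  [0,0,0,0,0,-0.02,1],
  [0,0,0,0,0,-0.06,1],
  [0,0,0,0,0,-0.1,1],
  [0,0,0,0,0,-0.14,1],
  [0,0,0,0.03,0.013,-0.14,1],
  [0,0,0,0.06,0.026,-0.14,1],
  [0,0,0,0.09,0.039,-0.14,1],
  [0,0,0,0.12,0.052,-0.14,1],
])

```text
time: 14.1
eef_pos: [0.4936, -0.132, 0.1619]
ee_rot: [0.731, 0.683, -0.0, -0.0]
force: [0.4, -0.5, -4.0]
gripper_width: 0.0084
grip_force: 61.4
```

```bash
python3 p.py .585,.035,.13,85.5 .585,.035,.0955,85.5
```

```text
t 14.1 at [ 0.4936 -0.132   0.1619] yaw 86.12 w 0.0084 F [ 0.4 -0.5 -4. ]
[0.585, 0.035, 0.13, 85.5] -> [-0.001, 0.0, 0.011] [0.1728, 0.0799, 0.0318] rows 3.9
[0.585, 0.035, 0.0955, 85.5] -> [0.0, 0.0, 0.0] [0.0, 0.0, 0.0345] rows 0.7
```

step_arm([
  [0,0,0.011,0.04,0.02,0.008,1],
  [0,0,0.011,0.08,0.04,0.016,1],
  [0,0,0.011,0.12,0.06,0.024,1],
  [0,0,0.011,0.15,0.07,0.032,1],
  [0,0,0.011,0.173,0.08,0.032,1],
  [0,0,0.011,0.173,0.08,0.032,1],
  [0,0,0.011,0.173,0.08,0.045,1],
  [0,0,0.011,0.173,0.08,0.055,1],
])

```text
time: 14.9
eef_pos: [0.5845, 0.0334, 0.106]
ee_rot: [0.734, 0.679, -0.001, -0.0]
force: [-0.8, -0.6, -4.5]
gripper_width: 0.0085
grip_force: 61.5
```

```bash
python3 p.py .585,.035,.08,85.5; python3 - <<'E'
from h import *
I={}
for c in("top","side"):
    I[c]=env.camera(c)[:,:,::-1].copy();cv2.imwrite(f"pics/p_{c}.png",I[c])
a=I["top"][140:240,240:340];b=I["side"][130:230,250:350]
cv2.imwrite("pics/p.png",np.hstack([cv2.resize(a,(400,400),interpolation=2),cv2.resize(b,(400,400),interpolation=2)]))
E
```

```text
t 14.9 at [0.5845 0.0334 0.106 ] yaw 85.5 w 0.0085 F [-0.8 -0.6 -4.5]
[0.585, 0.035, 0.08, 85.5] -> [-0.002, 0.001, -0.0] [0.0017, 0.0004, 0.026] rows 0.5
```

View pics/p.png

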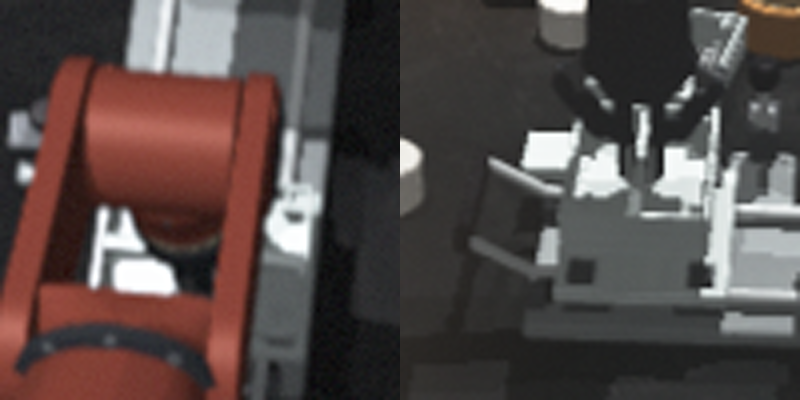

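The pan hangs over the deck, with the near deck bosses at crop (580,270) and (700,275). I'll lower it gently by feel.

step_arm([
  [0,0,0,0.002,0,0,1],
  [0,0,0,0.002,0,0.005,1],
  [0,0,0,0.002,0,0.01,1],
  [0,0,0,0.002,0,0.014,1],
  [0,0,0,0.002,0,0.018,1],
  [0,0,0,0.002,0,0.022,1],
  [0,0,0,0.002,0,0.024,1],
  [0,0,0,0.002,0,0.024,1],
])

```text
time: 15.8
eef_pos: [0.5856, 0.0362, 0.0831]
ee_rot: [0.734, 0.679, -0.0, -0.0]
force: [-0.5, -0.1, -3.5]
gripper_width: 0.0085
grip_force: 61.4
```

```bash
python3 p.py
```

```text
t 15.8 at [0.5856 0.0362 0.0831] yaw 85.53 w 0.0085 F [-0.5 -0.1 -3.5]
```

No contact, and the pins are already in the sockets. I'll go down, press lightly and release.

step_arm([
  [0,0,0,0,0,0.002,1],
  [0,0,0,0,0,0.004,1],
  [0,0,0,0,0,0.006,1],
  [0,0,0,0,0,0.007,1],
  [0,0,0,0,0,0.008,1],
  [0,0,0,0,0,0.008,1],
  [0,0,0,0,0,0.008,1],
  [0,0,0,0,0,0.008,1],
])

```text
time: 16.6
eef_pos: [0.5893, 0.036, 0.0805]
ee_rot: [0.734, 0.679, 0.002, 0.003]
force: [-2.7, 0.0, 12.7]
gripper_width: 0.0086
grip_force: 63.7
```

step_arm([
  [0,0,0,0,0,-0.004,0.8],
  [0,0,0,0,0,-0.004,0.6],
  [0,0,0,0,0,-0.004,0.4],
  [0,0,0,0,0,-0.004,0.2],
  [0,0,0,0,0,-0.004,0.2],
  [0,0,0,0,0,-0.02,0.2],
  [0,0,0,0,0,-0.06,0.2],
  [0,0,0,0,0,-0.1,0.2],
])

```text
time: 17.4
eef_pos: [0.5848, 0.0362, 0.1763]
ee_rot: [0.734, 0.679, -0.001, -0.001]
force: [0.8, 0.2, 0.1]
gripper_width: 0.0342
grip_force: 0.0
```

```bash
python3 p.py .585,.037,.25,79 .607,.28,.2,76 .607,.331,.1,76
```

```text
t 17.4 at [0.5848 0.0362 0.1763] yaw 85.53 w 0.0342 F [0.8 0.2 0.1]
[0.585, 0.037, 0.25, 79.0] -> [-0.002, 0.0, 0.114] [0.0008, -0.0, -0.0737] rows 1.5
[0.607, 0.28, 0.2, 76.0] -> [0.0, 0.0, 0.052] [0.2427, -0.0248, 0.05] rows 5.0
[0.607, 0.331, 0.1, 76.0] -> [0.0, 0.0, 0.0] [0.0495, -0.0123, 0.1] rows 2.2
```

step_arm([
  [0,0,0.17,0.03,0,-0.02,0.1],
  [0,0,0.17,0.08,-0.01,-0.02,0],
  [0,0,0.17,0.13,-0.02,-0.02,0],
  [0,0,0.17,0.18,-0.025,0,0],
  [0,0,0.17,0.23,-0.025,0.03,0],
  [0,0,0.17,0.27,-0.025,0.06,0],
  [0,0,0.17,0.29,-0.025,0.09,0],
  [0,0,0.17,0.29,-0.025,0.1,0],
])

```text
time: 18.2
eef_pos: [0.5799, 0.3301, 0.071]
ee_rot: [0.788, 0.616, -0.003, -0.001]
force: [-0.4, -1.4, -1.2]
gripper_width: 0.0427
grip_force: 0.0
```

```bash
python3 p.py .606,.3305,.05,75.6 .606,.3305,.023,75.6
```

```text
t 18.2 at [0.5799 0.3301 0.071 ] yaw 76.04 w 0.0427 F [-0.4 -1.4 -1.2]
[0.606, 0.3305, 0.05, 75.6] -> [-0.006, 0.003, 0.008] [0.0067, 0.0253, 0.0209] rows 0.7
[0.606, 0.3305, 0.023, 75.6] -> [0.0, 0.0, 0.0] [0.0, 0.0, 0.027] rows 0.5
```

step_arm([
  [0,0,0.008,0.005,0.025,0,0],
  [0,0,0.008,0.005,0.025,0,0],
  [0,0,0.008,0.005,0.025,0.02,0],
  [0,0,0.008,0.005,0.025,0.047,0],
  [0,0,0.008,0.005,0.025,0.047,0.4],
  [0,0,0.008,0.005,0.025,0.047,0.7],
  [0,0,0.008,0.005,0.025,0.047,1],
  [0,0,0.008,0.005,0.025,0.047,1],
])

```text
time: 19.0
eef_pos: [0.6098, 0.3262, 0.0303]
ee_rot: [0.792, 0.611, 0.001, 0.0]
force: [0.4, 0.4, -2.1]
gripper_width: 0.0081
grip_force: 63.0
```

step_arm([
  [0,0,0,0,0,0,1],
  [0,0,0,0,0,0,1],
  [0,0,0,0,0,0,1],
  [0,0,0,0,0,0,1],
  [0,0,0,0,0,0,1],
  [0,0,0,0,0,0,1],
  [0,0,0,0,0,0,1],
  [0,0,0,0,0,0,1],
])

```text
time: 19.8
eef_pos: [0.6098, 0.3263, 0.0297]
ee_rot: [0.792, 0.611, 0.001, 0.0]
force: [-0.4, -1.5, 5.5]
gripper_width: 0.0081
grip_force: 64.1
```

```bash
python3 p.py .606,.33,.17,76 .586,.036,.17,85.5
```

```text
t 19.8 at [0.6098 0.3263 0.0297] yaw 75.33 w 0.0081 F [-0.4 -1.5  5.5]
[0.606, 0.33, 0.17, 76.0] -> [0.002, -0.001, -0.012] [0.0028, -0.0044, -0.1403] rows 2.8
[0.586, 0.036, 0.17, 85.5] -> [0.0, 0.0, -0.166] [-0.2901, 0.0517, 0.0] rows 5.9
```

step_arm([
  [0,0,0,0,0,-0.02,1],
  [0,0,0,0,0,-0.06,1],
  [0,0,0,0,0,-0.1,1],
  [0,0,0,0,0,-0.14,1],
  [0,0,-0.03,-0.03,0.0,-0.17,1],
  [0,0,-0.06,-0.06,0.0,-0.17,1],
  [0,0,-0.09,-0.09,0.0,-0.17,1],
  [0,0,-0.12,-0.12,0.0,-0.17,1],
])

```text
time: 20.6
eef_pos: [0.5772, 0.2089, 0.1973]
ee_rot: [0.753, 0.658, -0.001, -0.0]
force: [0.3, -1.2, -2.5]
gripper_width: 0.0081
grip_force: 63.2
```

```bash
python3 p.py .5855,.0347,.19,85.5 .5855,.0347,.14,85.5
```

```text
t 20.6 at [0.5772 0.2089 0.1973] yaw 82.31 w 0.0081 F [ 0.3 -1.2 -2.5]
[0.5855, 0.0347, 0.19, 85.5] -> [-0.002, 0.0, -0.056] [-0.1715, 0.0315, 0.0073] rows 3.5
[0.5855, 0.0347, 0.14, 85.5] -> [0.0, 0.0, 0.0] [0.0, 0.0, 0.05] rows 1.0
```

step_arm([
  [0,0,-0.056,-0.045,0.008,0.007,1],
  [0,0,-0.056,-0.09,0.016,0.007,1],
  [0,0,-0.056,-0.13,0.025,0.007,1],
  [0,0,-0.056,-0.16,0.03,0.007,1],
  [0,0,-0.056,-0.1715,0.0315,0.025,1],
  [0,0,-0.056,-0.1715,0.0315,0.045,1],
  [0,0,-0.056,-0.1715,0.0315,0.055,1],
  [0,0,-0.056,-0.1715,0.0315,0.055,1],
])

```text
time: 21.4
eef_pos: [0.5838, 0.0361, 0.1402]
ee_rot: [0.735, 0.678, -0.002, -0.002]
force: [-0.6, 0.7, -2.0]
gripper_width: 0.0081
grip_force: 63.0
```

```bash
python3 p.py .5855,.0347,.14,85.5 .5855,.0347,.124,85.5
```

```text
t 21.4 at [0.5838 0.0361 0.1402] yaw 85.42 w 0.0081 F [-0.6  0.7 -2. ]
[0.5855, 0.0347, 0.14, 85.5] -> [-0.006, -0.0, -0.001] [-0.0012, 0.0018, 0.0002] rows 0.0
[0.5855, 0.0347, 0.124, 85.5] -> [0.0, 0.0, 0.0] [0.0, 0.0, 0.016] rows 0.3
```

step_arm([
  [0,0,0,-0.0005,0.001,0,1],
  [0,0,0,-0.0005,0.001,0,1],
  [0,0,0,-0.0005,0.001,0.004,1],
  [0,0,0,-0.0005,0.001,0.008,1],
  [0,0,0,-0.0005,0.001,0.011,1],
  [0,0,0,-0.0005,0.001,0.014,1],
  [0,0,0,-0.0005,0.001,0.016,1],
  [0,0,0,-0.0005,0.001,0.016,1],
])

```text
time: 22.2
eef_pos: [0.5871, 0.0351, 0.1269]
ee_rot: [0.735, 0.678, -0.0, -0.0]
force: [-0.5, -0.7, -2.2]
gripper_width: 0.0084
grip_force: 63.0
```

```bash
python3 p.py
```

```text
t 22.2 at [0.5871 0.0351 0.1269] yaw 85.42 w 0.0084 F [-0.5 -0.7 -2.2]
```

step_arm([
  [0,0,0,0,0,0.002,1],
  [0,0,0,0,0,0.004,1],
  [0,0,0,0,0,0.006,1],
  [0,0,0,0,0,0.007,1],
  [0,0,0,0,0,0.008,1],
  [0,0,0,0,0,0.009,1],
  [0,0,0,0,0,0.009,1],
  [0,0,0,0,0,0.009,1],
])

```text
time: 23.0
eef_pos: [0.5888, 0.035, 0.1212]
ee_rot: [0.735, 0.678, 0.001, 0.001]
force: [-2.6, -0.3, 9.0]
gripper_width: 0.0083
grip_force: 64.5
```

```bash
python3 p.py
```

```text
t 23.0 at [0.5888 0.035  0.1212] yaw 85.42 w 0.0083 F [-2.6 -0.3  9. ]
```

The screen is seated at the expected height, so I'll release and go to the coarse screen.

step_arm([
  [0,0,0,0,0,-0.004,0.8],
  [0,0,0,0,0,-0.004,0.6],
  [0,0,0,0,0,-0.004,0.4],
  [0,0,0,0,0,-0.004,0.2],
  [0,0,0,0,0,-0.004,0.2],
  [0,0,0,0,0,-0.02,0.2],
  [0,0,0,0,0,-0.06,0.2],
  [0,0,0,0,0,-0.09,0.2],
])

```text
time: 23.8
eef_pos: [0.5878, 0.0351, 0.211]
ee_rot: [0.735, 0.678, 0.0, 0.0]
force: [1.1, 0.5, 1.1]
gripper_width: 0.0341
grip_force: 0.0
```

```bash
python3 p.py .6,-.18,.18,95.7 .6,-.249,.08,95.7
```

```text
t 23.8 at [0.5878 0.0351 0.211 ] yaw 85.42 w 0.0341 F [1.1 0.5 1.1]
[0.6, -0.18, 0.18, 95.7] -> [0.001, 0.0, -0.179] [-0.2135, 0.0293, 0.031] rows 4.4
[0.6, -0.249, 0.08, 95.7] -> [0.0, 0.0, 0.0] [-0.0687, -0.0069, 0.1] rows 2.4
```

step_arm([
  [0,0,-0.179,-0.213,0.029,0.031,0],
  [0,0,-0.179,-0.213,0.029,0.031,0],
  [0,0,-0.179,-0.213,0.029,0.031,0],
  [0,0,-0.179,-0.213,0.029,0.031,0],
  [0,0,-0.179,-0.213,0.029,0.031,0],
  [0,0,-0.179,-0.213,0.029,0.031,0],
  [0,0,-0.179,-0.213,0.029,0.031,0],
  [0,0,-0.179,-0.213,0.029,0.031,0],
])

```text
time: 24.6
eef_pos: [0.5995, -0.178, 0.1781]
ee_rot: [0.671, 0.742, 0.0, 0.0]
force: [-0.0, -1.1, 0.3]
gripper_width: 0.0426
grip_force: 0.0
```

step_arm([
  [0,0,0,-0.069,-0.007,0.1,0],
  [0,0,0,-0.069,-0.007,0.1,0],
  [0,0,0,-0.069,-0.007,0.1,0],
  [0,0,0,-0.069,-0.007,0.1,0],
  [0,0,0,-0.069,-0.007,0.1,0],
  [0,0,0,-0.069,-0.007,0.1,0],
  [0,0,0,-0.069,-0.007,0.1,0],
  [0,0,0,-0.069,-0.007,0.1,0],
])

```text
time: 25.4
eef_pos: [0.6003, -0.2485, 0.0794]
ee_rot: [0.671, 0.742, 0.0, 0.001]
force: [0.5, 0.1, -0.1]
gripper_width: 0.0428
grip_force: 0.0
```

```bash
python3 p.py .6,-.249,.025,95.7
```

```text
t 25.4 at [ 0.6003 -0.2485  0.0794] yaw 95.74 w 0.0428 F [ 0.5  0.1 -0.1]
[0.6, -0.249, 0.025, 95.7] -> [0.002, 0.002, 0.001] [-0.0004, -0.0005, 0.0544] rows 1.1
```

step_arm([
  [0,0,0,0,0,0.03,0],
  [0,0,0,0,0,0.054,0],
  [0,0,0,0,0,0.054,0],
  [0,0,0,0,0,0.054,0.4],
  [0,0,0,0,0,0.054,0.7],
  [0,0,0,0,0,0.054,1],
  [0,0,0,0,0,0.054,1],
  [0,0,0,0,0,0.054,1],
])

```text
time: 26.2
eef_pos: [0.6008, -0.2497, 0.0257]
ee_rot: [0.671, 0.741, 0.001, 0.002]
force: [0.6, 1.0, 6.4]
gripper_width: 0.0085
grip_force: 61.4
```

```bash
python3 p.py
```

```text
t 26.2 at [ 0.6008 -0.2497  0.0257] yaw 95.65 w 0.0085 F [0.6 1.  6.4]
```

step_arm([
  [0,0,0,0,0,-0.02,1],
  [0,0,0,0,0,-0.06,1],
  [0,0,0,0,0,-0.1,1],
  [0,0,0,0,0,-0.14,1],
  [0,0,0.04,0.03,0,-0.18,1],
  [0,0,0.08,0.06,0,-0.19,1],
  [0,0,0.12,0.09,0,-0.19,1],
  [0,0,0.16,0.12,0,-0.19,1],
])

```text
time: 27.0
eef_pos: [0.5863, -0.1283, 0.2132]
ee_rot: [0.729, 0.685, -0.0, -0.0]
force: [0.6, 0.1, -3.0]
gripper_width: 0.0086
grip_force: 60.3
```

```bash
python3 p.py .587,.0396,.2,85.45 .587,.0396,.171,85.45
```

```text
t 27.0 at [ 0.5863 -0.1283  0.2132] yaw 86.4 w 0.0086 F [ 0.6  0.1 -3. ]
[0.587, 0.0396, 0.2, 85.45] -> [-0.001, -0.0, 0.017] [0.1676, -0.0098, 0.0132] rows 3.4
[0.587, 0.0396, 0.171, 85.45] -> [0.0, 0.0, 0.0] [0.0, 0.0, 0.029] rows 0.6
```

step_arm([
  [0,0,0.015,0.04,-0.003,0.005,1],
  [0,0,0.015,0.08,-0.006,0.01,1],
  [0,0,0.015,0.12,-0.008,0.013,1],
  [0,0,0.015,0.15,-0.0095,0.013,1],
  [0,0,0.015,0.167,-0.0095,0.013,1],
  [0,0,0.015,0.167,-0.0095,0.025,1],
  [0,0,0.015,0.167,-0.0095,0.037,1],
  [0,0,0.015,0.167,-0.0095,0.042,1],
])

```text
time: 27.8
eef_pos: [0.5863, 0.0366, 0.1686]
ee_rot: [0.734, 0.679, -0.002, -0.001]
force: [-0.2, -0.4, -3.8]
gripper_width: 0.0084
grip_force: 60.1
```

step_arm([
  [0,0,0,0,0,0,1],
  [0,0,0,0,0,0,1],
  [0,0,0,0,0,0,1],
  [0,0,0,0,0,0,1],
  [0,0,0,0,0,0,1],
  [0,0,0,0,0,0,1],
  [0,0,0,0,0,0,1],
  [0,0,0,0,0,0,1],
])

```text
time: 28.6
eef_pos: [0.588, 0.0379, 0.1715]
ee_rot: [0.733, 0.68, 0.0, 0.0]
force: [-0.1, 0.3, -3.7]
gripper_width: 0.0086
grip_force: 60.1
```

```bash
python3 p.py .587,.0396,.171,85.45 .587,.0396,.157,85.45
```

```text
t 28.6 at [0.588  0.0379 0.1715] yaw 85.65 w 0.0086 F [-0.1  0.3 -3.7]
[0.587, 0.0396, 0.171, 85.45] -> [0.0, -0.0, 0.004] [0.0016, -0.0011, 0.0005] rows 0.0
[0.587, 0.0396, 0.157, 85.45] -> [0.0, 0.0, 0.0] [0.0, 0.0, 0.014] rows 0.3
```

step_arm([
  [0,0,0.003,0.0016,-0.001,0,1],
  [0,0,0.003,0.0016,-0.001,0.002,1],
  [0,0,0.003,0.0016,-0.001,0.005,1],
  [0,0,0.003,0.0016,-0.001,0.008,1],
  [0,0,0.003,0.0016,-0.001,0.011,1],
  [0,0,0.003,0.0016,-0.001,0.013,1],
  [0,0,0.003,0.0016,-0.001,0.013,1],
  [0,0,0.003,0.0016,-0.001,0.013,1],
])

```text
time: 29.4
eef_pos: [0.5871, 0.0391, 0.1581]
ee_rot: [0.735, 0.679, -0.0, 0.0]
force: [1.9, -2.2, -4.1]
gripper_width: 0.0085
grip_force: 60.1
```

```bash
python3 p.py
```

```text
t 29.4 at [0.5871 0.0391 0.1581] yaw 85.46 w 0.0085 F [ 1.9 -2.2 -4.1]
```

Going in. I'll seat it and release.

step_arm([
  [0,0,0,0,0,0.002,1],
  [0,0,0,0,0,0.004,1],
  [0,0,0,0,0,0.006,1],
  [0,0,0,0,0,0.007,1],
  [0,0,0,0,0,0.008,1],
  [0,0,0,0,0,0.008,1],
  [0,0,0,0,0,0.008,1],
  [0,0,0,0,0,0.008,1],
])

```text
time: 30.2
eef_pos: [0.5878, 0.039, 0.1528]
ee_rot: [0.734, 0.679, 0.0, 0.001]
force: [-2.9, -3.3, 7.1]
gripper_width: 0.0079
grip_force: 61.6
```

step_arm([
  [0,0,0,0,0,-0.004,0.8],
  [0,0,0,0,0,-0.004,0.6],
  [0,0,0,0,0,-0.004,0.4],
  [0,0,0,0,0,-0.004,0.2],
  [0,0,0,0,0,-0.004,0.2],
  [0,0,0,0,0,-0.02,0.2],
  [0,0,0,0,0,-0.06,0.2],
  [0,0,0,0,0,-0.07,0.2],
])

```text
time: 31.0
eef_pos: [0.5902, 0.0395, 0.2265]
ee_rot: [0.734, 0.679, 0.003, 0.003]
force: [-0.2, -0.4, 1.1]
gripper_width: 0.0341
grip_force: 0.0
```

```bash
python3 - <<'E'
from h import *
I={}
for c in("top","side"):
    I[c]=env.camera(c)[:,:,::-1].copy();cv2.imwrite(f"pics/c_{c}.png",I[c])
    print(c,[(np.round(d["bbox"]).tolist(),round(d["score"],2)) for d in env.spot_in("cover",c)[:2]])
a=I["top"][200:280,400:480];b=I["side"][290:370,230:310]
cv2.imwrite("pics/c.png",np.vstack([np.hstack([cv2.resize(a,(320,320),interpolation=2),cv2.resize(b,(320,320),interpolation=2)]),cv2.resize(I["side"][110:230,240:400],None,fx=2,fy=2).repeat(2,1)[:,:640]]))
E
python3 p.py .48,-.35,.2,91 .4875,-.445,.08,91
```

```text
top [([425.0, 226.0, 471.0, 262.0], 0.91)]
side [([244.0, 299.0, 292.0, 355.0], 0.73)]
t 31.2 at [0.5869 0.0396 0.2205] yaw 85.47 w 0.0341 F [-0.1  0.4 -0.2]
[0.48, -0.35, 0.2, 91.0] -> [0.0, -0.0, -0.096] [-0.3968, -0.0758, 0.0204] rows 8.1
[0.4875, -0.445, 0.08, 91.0] -> [0.0, 0.0, 0.0] [-0.0951, 0.0058, 0.12] rows 3.1
```

View pics/c.png

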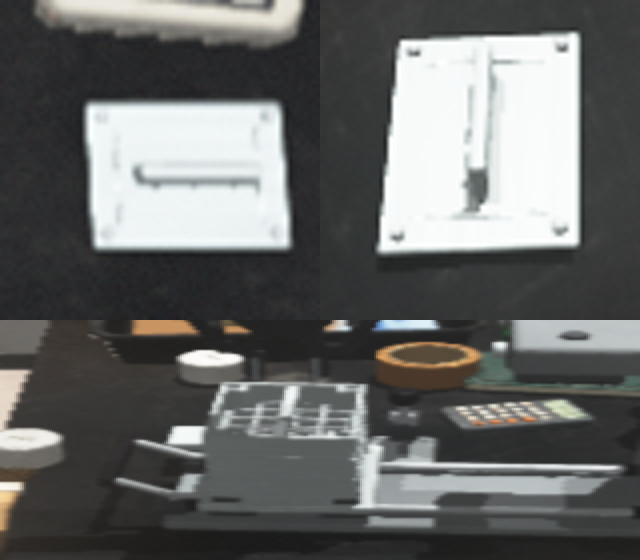

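The stack looks level and seated, and the cover is unmoved (crop corners (78,37) and (580,245)). Next is the cover.

step_arm([
  [0,0,-0.107,-0.397,-0.076,0.02,0],
  [0,0,-0.107,-0.397,-0.076,0.02,0],
  [0,0,-0.107,-0.397,-0.076,0.02,0],
  [0,0,-0.107,-0.397,-0.076,0.02,0],
  [0,0,-0.107,-0.397,-0.076,0.02,0],
  [0,0,-0.107,-0.397,-0.076,0.02,0],
  [0,0,-0.107,-0.397,-0.076,0.02,0],
  [0,0,-0.107,-0.397,-0.076,0.02,0],
])

```text
time: 32.0
eef_pos: [0.4793, -0.3465, 0.1983]
ee_rot: [0.697, 0.717, 0.0, -0.002]
force: [0.2, 0.4, -0.0]
gripper_width: 0.0428
grip_force: 0.0
```

```bash
python3 p.py .4875,-.445,.08,91.6
```

```text
t 32.0 at [ 0.4793 -0.3465  0.1983] yaw 91.59 w 0.0428 F [ 0.2  0.4 -0. ]
[0.4875, -0.445, 0.08, 91.6] -> [-0.003, -0.003, -0.0] [-0.099, 0.0058, 0.118] rows 3.1
```

step_arm([
  [0,0,0,-0.095,0.005,0.12,0],
  [0,0,0,-0.095,0.005,0.12,0],
  [0,0,0,-0.095,0.005,0.12,0],
  [0,0,0,-0.095,0.005,0.12,0],
  [0,0,0,-0.095,0.005,0.12,0],
  [0,0,0,-0.095,0.005,0.12,0],
  [0,0,0,-0.095,0.005,0.12,0],
  [0,0,0,-0.095,0.005,0.12,0],
])

```text
time: 32.8
eef_pos: [0.4903, -0.4407, 0.0836]
ee_rot: [0.697, 0.717, -0.0, 0.002]
force: [-0.3, 0.9, 0.9]
gripper_width: 0.0426
grip_force: 0.0
```

```bash
python3 p.py .4875,-.445,.025,91.6; python3 - <<'E'
from h import *
im=env.camera("side");print([(np.round(d["bbox"]).tolist(),round(d["score"],2)) for d in env.spot_in("cover","side")[:2]])
E
```

```text
t 32.8 at [ 0.4903 -0.4407  0.0836] yaw 91.68 w 0.0426 F [-0.3  0.9  0.9]
[0.4875, -0.445, 0.025, 91.6] -> [0.003, 0.003, 0.001] [-0.004, -0.0031, 0.0586] rows 1.2
[]
```

step_arm([
  [0,0,0,-0.003,-0.002,0,0],
  [0,0,0,-0.003,-0.002,0.03,0],
  [0,0,0,-0.003,-0.002,0.058,0],
  [0,0,0,-0.003,-0.002,0.058,0.3],
  [0,0,0,-0.003,-0.002,0.058,0.6],
  [0,0,0,-0.003,-0.002,0.058,1],
  [0,0,0,-0.003,-0.002,0.058,1],
  [0,0,0,-0.003,-0.002,0.058,1],
])

```text
time: 33.7
eef_pos: [0.4877, -0.4444, 0.0241]
ee_rot: [0.697, 0.717, -0.0, 0.001]
force: [-0.0, -0.0, 0.3]
gripper_width: 0.0083
grip_force: 62.4
```

```bash
python3 p.py
```

```text
t 33.7 at [ 0.4877 -0.4444  0.0241] yaw 91.61 w 0.0083 F [-0.  -0.   0.3]
```

step_arm([
  [0,0,0,0,0,-0.02,1],
  [0,0,0,0,0,-0.06,1],
  [0,0,0,0,0,-0.1,1],
  [0,0,0,0,0,-0.14,1],
  [0,0,0.02,0.03,0,-0.18,1],
  [0,0,0.04,0.07,0,-0.21,1],
  [0,0,0.06,0.11,0,-0.22,1],
  [0,0,0.08,0.15,0,-0.22,1],
])

```text
time: 34.5
eef_pos: [0.4841, -0.2935, 0.2469]
ee_rot: [0.726, 0.688, 0.001, 0.004]
force: [0.1, 0.4, -2.2]
gripper_width: 0.0088
grip_force: 62.3
```

```bash
python3 p.py .587,-.05,.24,85.5 .587,.0392,.215,85.5
```

```text
t 34.5 at [ 0.4841 -0.2935  0.2469] yaw 86.94 w 0.0088 F [ 0.1  0.4 -2.2]
[0.587, -0.05, 0.24, 85.5] -> [0.006, 0.004, 0.025] [0.2487, 0.0897, 0.0064] rows 5.3
[0.587, 0.0392, 0.215, 85.5] -> [0.0, 0.0, 0.0] [0.0889, -0.007, 0.025] rows 1.9
```

step_arm([
  [0,0,0.025,0.04,0.014,0.002,1],
  [0,0,0.025,0.08,0.028,0.004,1],
  [0,0,0.025,0.12,0.042,0.006,1],
  [0,0,0.025,0.16,0.056,0.006,1],
  [0,0,0.025,0.2,0.07,0.006,1],
  [0,0,0.025,0.23,0.083,0.006,1],
  [0,0,0.025,0.248,0.089,0.006,1],
  [0,0,0.025,0.248,0.089,0.006,1],
])

```text
time: 35.3
eef_pos: [0.5851, -0.0479, 0.2371]
ee_rot: [0.733, 0.681, 0.001, 0.0]
force: [-0.9, 0.9, -1.4]
gripper_width: 0.0087
grip_force: 62.2
```

step_arm([
  [0,0,0,0.03,-0.003,0.005,1],
  [0,0,0,0.06,-0.006,0.015,1],
  [0,0,0,0.088,-0.007,0.02,1],
  [0,0,0,0.088,-0.007,0.025,1],
  [0,0,0,0.088,-0.007,0.03,1],
  [0,0,0,0.088,-0.007,0.03,1],
  [0,0,0,0.088,-0.007,0.03,1],
  [0,0,0,0.088,-0.007,0.03,1],
])

```text
time: 36.1
eef_pos: [0.5847, 0.0366, 0.2072]
ee_rot: [0.734, 0.679, 0.0, 0.0]
force: [-0.0, 0.7, -1.2]
gripper_width: 0.0087
grip_force: 62.2
```

```bash
python3 p.py .587,.0392,.205,85.5 .587,.0392,.192,85.5
```

```text
t 36.1 at [0.5847 0.0366 0.2072] yaw 85.51 w 0.0087 F [-0.   0.7 -1.2]
[0.587, 0.0392, 0.205, 85.5] -> [0.001, 0.0, 0.0] [0.0028, 0.0021, 0.0022] rows 0.1
[0.587, 0.0392, 0.192, 85.5] -> [0.0, 0.0, 0.0] [0.0, 0.0, 0.013] rows 0.3
```

step_arm([
  [0,0,0,0.0027,0.002,0,1],
  [0,0,0,0.0027,0.002,0,1],
  [0,0,0,0.0027,0.002,0.004,1],
  [0,0,0,0.0027,0.002,0.008,1],
  [0,0,0,0.0027,0.002,0.011,1],
  [0,0,0,0.0027,0.002,0.014,1],
  [0,0,0,0.0027,0.002,0.015,1],
  [0,0,0,0.0027,0.002,0.015,1],
])

```text
time: 36.9
eef_pos: [0.5864, 0.0404, 0.1913]
ee_rot: [0.734, 0.679, -0.0, -0.0]
force: [0.6, 0.8, -2.2]
gripper_width: 0.0088
grip_force: 62.1
```

```bash
python3 p.py
```

```text
t 36.9 at [0.5864 0.0404 0.1913] yaw 85.59 w 0.0088 F [ 0.6  0.8 -2.2]
```

step_arm([
  [0,0,0,0,0,0.002,1],
  [0,0,0,0,0,0.004,1],
  [0,0,0,0,0,0.006,1],
  [0,0,0,0,0,0.007,1],
  [0,0,0,0,0,0.008,1],
  [0,0,0,0,0,0.008,1],
  [0,0,0,0,0,0.008,1],
  [0,0,0,0,0,0.008,1],
])

```text
time: 37.7
eef_pos: [0.5876, 0.0403, 0.1866]
ee_rot: [0.734, 0.679, 0.001, 0.001]
force: [-2.6, 1.3, 8.2]
gripper_width: 0.0087
grip_force: 63.7
```

step_arm([
  [0,0,0,0,0,-0.004,0.8],
  [0,0,0,0,0,-0.004,0.6],
  [0,0,0,0,0,-0.004,0.4],
  [0,0,0,0,0,-0.004,0.2],
  [0,0,0,0,0,-0.004,0.2],
  [0,0,0,0,0,-0.02,0.2],
  [0,0,0,0,0,-0.06,0.2],
  [0,0,0,0,0,-0.07,0.2],
])

```text
time: 38.5
eef_pos: [0.5895, 0.04, 0.2598]
ee_rot: [0.734, 0.679, 0.003, 0.003]
force: [0.8, -0.4, 1.3]
gripper_width: 0.0339
grip_force: 0.0
```

step_arm([
  [0,0,0,-0.04,0,0,-0.5],
  [0,0,0,-0.08,0,0,-0.5],
  [0,0,0,-0.12,0,0,-0.5],
  [0,0,0,-0.16,0,0,-0.5],
  [0,0,0,-0.2,0,0,-0.5],
  [0,0,0,-0.2,-0.05,0,-0.5],
  [0,0,0,-0.2,-0.1,0,-0.5],
  [0,0,0,-0.2,-0.12,0,-0.5],
])

```text
time: 39.3
eef_pos: [0.4479, -0.1497, 0.2527]
ee_rot: [0.734, 0.679, -0.001, -0.002]
force: [0.1, 0.7, 0.3]
gripper_width: 0.0639
grip_force: 0.0
```

```bash
python3 - <<'E'
from h import *
I={}
for c in("top","side"):
    I[c]=env.camera(c)[:,:,::-1].copy();cv2.imwrite(f"pics/n_{c}.png",I[c])
a=I["top"][140:250,230:340];b=I["side"][110:220,250:360]
cv2.imwrite("pics/n.png",np.hstack([cv2.resize(a,(400,400),interpolation=2),cv2.resize(b,(400,400),interpolation=2)]))
E
python3 p.py
```

```text
t 39.4 at [ 0.4494 -0.1499  0.254 ] yaw 85.5 w 0.0642 F [ 0.6 -0.1 -1. ]
```

View pics/n.png

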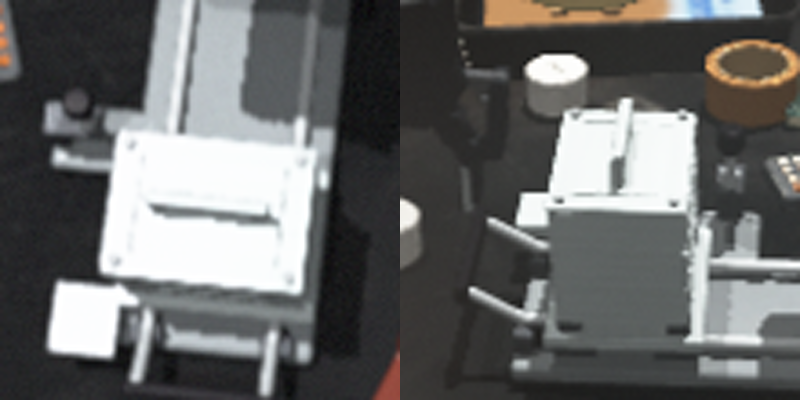

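The nest is complete and level, with the cover at top crop (100–320, 130–300). Next I'll grip the handle and push home.

```bash
python3 p.py .4505,.048,.15,85.5 .4505,.048,.065,85.5
```

```text
t 39.4 at [ 0.4494 -0.1499  0.254 ] yaw 85.5 w 0.0642 F [ 0.6 -0.1 -1. ]
[0.4505, 0.048, 0.15, 85.5] -> [-0.0, 0.0, 0.0] [0.1974, -0.0144, 0.1039] rows 4.5
[0.4505, 0.048, 0.065, 85.5] -> [0.0, 0.0, 0.0] [0.0, 0.0, 0.085] rows 1.7
```

step_arm([
  [0,0,0,0.05,-0.004,0,-0.5],
  [0,0,0,0.1,-0.008,0.02,-0.5],
  [0,0,0,0.15,-0.011,0.06,-0.5],
  [0,0,0,0.19,-0.014,0.09,-0.5],
  [0,0,0,0.197,-0.014,0.104,-0.5],
  [0,0,0,0.197,-0.014,0.14,-0.5],
  [0,0,0,0.197,-0.014,0.17,-0.5],
  [0,0,0,0.197,-0.014,0.187,-0.5],
])

```text
time: 40.2
eef_pos: [0.4526, 0.0484, 0.0648]
ee_rot: [0.733, 0.68, -0.001, -0.001]
force: [-0.0, -0.4, 0.7]
gripper_width: 0.0641
grip_force: 0.0
```

step_arm([
  [0,0,0,0,0,0,0],
  [0,0,0,0,0,0,0.4],
  [0,0,0,0,0,0,0.6],
  [0,0,0,0,0,0,0.8],
  [0,0,0,0,0,0,1],
  [0,0,0,0,0,0,1],
  [0,0,0,0,0,0,1],
  [0,0,0,0,0,0,1],
])

```text
time: 41.0
eef_pos: [0.4555, 0.0474, 0.0689]
ee_rot: [0.734, 0.679, 0.002, 0.002]
force: [2.1, -0.3, 6.1]
gripper_width: 0.0103
grip_force: 59.8
```

step_arm([
  [0,0,0,0,0.005,0,1],
  [0,0,0,0,0.015,0,1],
  [0,0,0,0,0.03,0,1],
  [0,0,0,0,0.047,0,1],
  [0,0,0,0,0.064,0,1],
  [0,0,0,0,0.081,0,1],
  [0,0,0,0,0.098,0,1],
  [0,0,0,0,0.11,0,1],
])

```text
time: 41.8
eef_pos: [0.5638, 0.0385, 0.0689]
ee_rot: [0.734, 0.679, 0.0, 0.0]
force: [-4.5, -0.9, 12.3]
gripper_width: 0.0102
grip_force: 60.6
```

step_arm([
  [0,0,0,0,0.012,0,1],
  [0,0,0,0,0.027,0,1],
  [0,0,0,0,0.042,0,1],
  [0,0,0,0,0.055,0,1],
  [0,0,0,0,0.065,0,1],
  [0,0,0,0,0.073,0,1],
  [0,0,0,0,0.08,0,1],
  [0,0,0,0,0.084,0,1],
])

```text
time: 42.6
eef_pos: [0.6469, 0.0317, 0.0689]
ee_rot: [0.734, 0.679, -0.0, 0.001]
force: [-3.8, -1.5, 10.4]
gripper_width: 0.0105
grip_force: 60.3
```

step_arm([
  [0,0,0,0,0.002,0,1],
  [0,0,0,0,0.004,0,1],
  [0,0,0,0,0.006,0,1],
  [0,0,0,0,0.008,0,1],
  [0,0,0,0,0.009,0,1],
  [0,0,0,0,0.009,0,1],
  [0,0,0,0,0.009,0,1],
  [0,0,0,0,0.009,0,1],
])

```text
time: 43.4
eef_pos: [0.6514, 0.0314, 0.0689]
ee_rot: [0.734, 0.679, -0.004, -0.003]
force: [-12.4, -0.4, 17.4]
gripper_width: 0.0108
grip_force: 61.3
```

```bash
python3 p.py
```

```text
t 43.4 at [0.6514 0.0314 0.0689] yaw 85.6 w 0.0108 F [-12.4  -0.4  17.4]
```

step_arm([
  [0,0,0,0,0.002,0,1],
  [0,0,0,0,0.004,0,1],
  [0,0,0,0,0.006,0,1],
  [0,0,0,0,0.006,0,1],
  [0,0,0,0,0.006,0,1],
  [0,0,0,0,0.006,0,1],
  [0,0,0,0,0.006,0,1],
  [0,0,0,0,0.006,0,1],
])

```text
time: 44.2
eef_pos: [0.6514, 0.0314, 0.0687]
ee_rot: [0.734, 0.68, -0.009, -0.008]
force: [-26.8, -1.6, 26.8]
gripper_width: 0.0106
grip_force: 63.7
```

step_arm([
  [0,0,0,0,0.003,0,0.8],
  [0,0,0,0,0.0,0,0.6],
  [0,0,0,0,-0.003,0,0.4],
  [0,0,0,0,-0.007,0,0.1],
  [0,0,0,0,-0.007,0,0],
  [0,0,0,0,-0.007,-0.03,0],
  [0,0,0,0,-0.007,-0.07,0],
  [0,0,0,0,-0.007,-0.11,0],
])

```text
time: 45.0
eef_pos: [0.6536, 0.032, 0.1766]
ee_rot: [0.734, 0.679, -0.001, -0.001]
force: [-0.6, 0.2, -0.3]
gripper_width: 0.0427
grip_force: 0.0
```

```bash
python3 p.py .66,.10,.18,40 .6785,.1514,.18,-4.5; python3 - <<'E'
from h import *
I={}
for c in("top","side"):
    I[c]=env.camera(c)[:,:,::-1].copy();cv2.imwrite(f"pics/e_{c}.png",I[c])
b=I["side"][90:210,280:440]
cv2.imwrite("pics/e.png",cv2.resize(b,(800,600),interpolation=2))
E
```

```text
t 45.0 at [0.6536 0.032  0.1766] yaw 85.59 w 0.0427 F [-0.6  0.2 -0.3]
[0.66, 0.1, 0.18, 40.0] -> [-0.002, 0.001, 0.796] [0.0683, 0.0012, -0.0034] rows 5.3
[0.6785, 0.1514, 0.18, -4.5] -> [0.0, 0.0, 0.777] [0.0472, -0.0275, 0.0] rows 5.2
```

View pics/e.png

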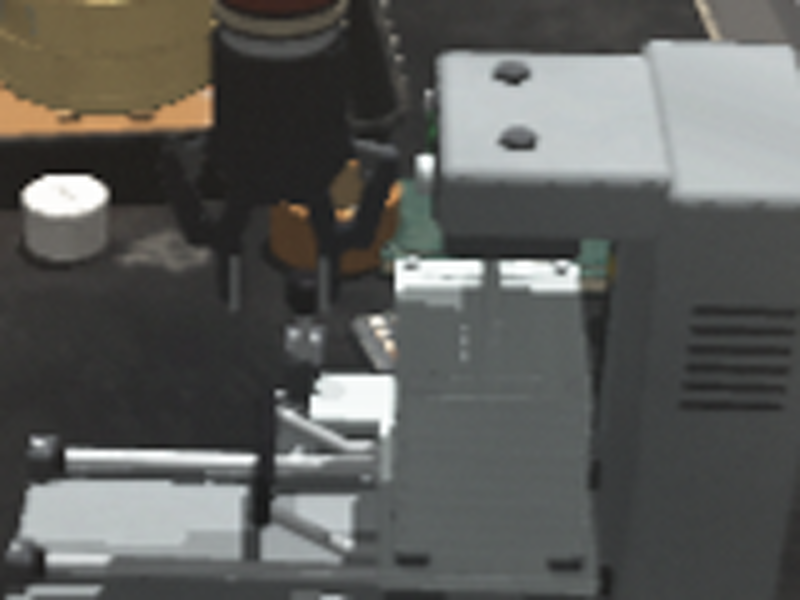

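The carriage is home with the nest intact under the pad. Now I'll press the plunger down with closed fingers.

step_arm([
  [0,0,0,0.04,0.01,0,1],
  [0,0,0,0.08,0.02,0,1],
  [0,0,0,0.121,0.016,0,1],
  [0,0,0,0.121,0.016,0,1],
  [0,0,0,0.121,0.016,0,1],
  [0,0,0,0.121,0.016,0.01,1],
  [0,0,0,0.121,0.016,0.02,1],
  [0,0,0,0.121,0.016,0.02,1],
])

```text
time: 45.9
eef_pos: [0.6775, 0.1498, 0.1533]
ee_rot: [0.734, 0.679, -0.002, -0.002]
force: [-0.1, -0.1, -0.1]
gripper_width: -0.0
grip_force: 0.0
```

```bash
python3 p.py .6785,.1514,.138,85.5 .6785,.1514,.116,85.5
```

```text
t 45.9 at [0.6775 0.1498 0.1533] yaw 85.49 w -0.0 F [-0.1 -0.1 -0.1]
[0.6785, 0.1514, 0.138, 85.5] -> [-0.005, 0.001, -0.0] [0.0017, 0.001, 0.0153] rows 0.3
[0.6785, 0.1514, 0.116, 85.5] -> [0.0, 0.0, 0.0] [0.0, 0.0, 0.022] rows 0.4
```

step_arm([
  [0,0,0,0.001,0.001,0.008,1],
  [0,0,0,0.001,0.001,0.014,1],
  [0,0,0,0.001,0.001,0.02,1],
  [0,0,0,0.001,0.001,0.026,1],
  [0,0,0,0.001,0.001,0.032,1],
  [0,0,0,0.001,0.001,0.037,1],
  [0,0,0,0.001,0.001,0.04,1],
  [0,0,0,0.001,0.001,0.042,1],
])

```text
time: 46.7
eef_pos: [0.6808, 0.1521, 0.117]
ee_rot: [0.734, 0.679, -0.0, 0.0]
force: [-6.4, -1.7, 15.7]
gripper_width: -0.0001
grip_force: 7.7
```

```bash
python3 p.py
```

```text
t 46.7 at [0.6808 0.1521 0.117 ] yaw 85.6 w -0.0001 F [-6.4 -1.7 15.7]
```

step_arm([
  [0,0,0,0,0,0.003,1],
  [0,0,0,0,0,0.004,1],
  [0,0,0,0,0,0.004,1],
  [0,0,0,0,0,-0.01,1],
  [0,0,0,0,0,-0.04,1],
  [0,0,0,0,-0.03,-0.08,1],
  [0,0,0,0,-0.08,-0.1,1],
  [0,0,0,0,-0.12,-0.1,1],
])

```text
time: 47.5
eef_pos: [0.5624, 0.1624, 0.2189]
ee_rot: [0.734, 0.679, 0.004, 0.002]
force: [-0.5, 0.8, 0.8]
gripper_width: 0.0004
grip_force: 0.0
```

step_arm([
  [0,0,0,-0.04,-0.04,0,1],
  [0,0,0,-0.08,-0.08,0,1],
  [0,0,0,-0.12,-0.08,0,1],
  [0,0,0,-0.16,-0.08,0,1],
  [0,0,0,-0.2,-0.08,0,1],
  [0,0,0,-0.24,-0.08,0,1],
  [0,0,0,-0.27,-0.08,0,1],
  [0,0,0,-0.27,-0.08,0,1],
])

```text
time: 48.3
eef_pos: [0.4603, -0.1045, 0.2147]
ee_rot: [0.735, 0.678, 0.0, 0.001]
force: [-0.1, -0.2, 0.1]
gripper_width: 0.0003
grip_force: 0.0
```

```bash
python3 - <<'E'
from h import *
I={}
for c in("top","side"):
    I[c]=env.camera(c)[:,:,::-1].copy();cv2.imwrite(f"pics/f_{c}.png",I[c])
a=I["top"][80:220,225:345];b=I["side"][90:210,290:410]
cv2.imwrite("pics/f.png",np.hstack([cv2.resize(a,(400,467),interpolation=2),cv2.resize(b,(400,400),interpolation=2).repeat(1,0)[:400].copy() if 0 else cv2.resize(b,(400,467),interpolation=2)]))
E
python3 p.py
```

```text
t 48.4 at [ 0.4603 -0.1017  0.2144] yaw 85.48 w -0.0001 F [ 0.2 -0.2  0.2]
```

View pics/f.png

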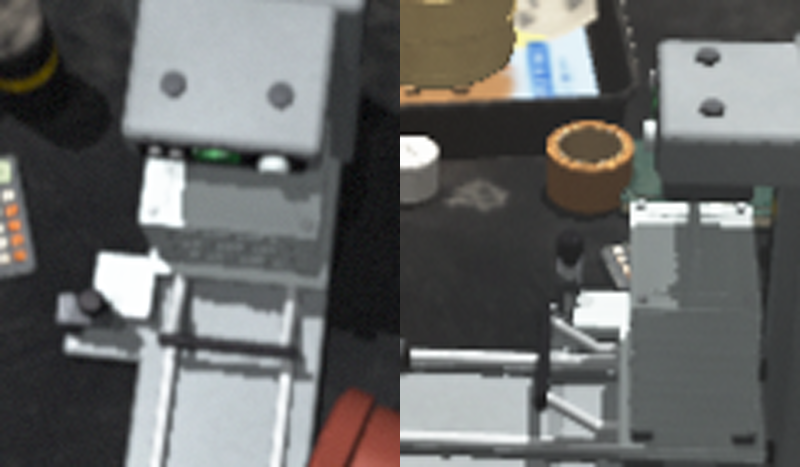

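The carriage is home, the plunger is down (knob at crop (90,300)), the nest is level under the head and the arm is clear. I'll hand in now.

```bash
python3 -c "
from bench import env
print(env.hand_in())"
```

```text
the job is handed in; nothing more can be done
None
```

I handed the job in at about 48 s: the nest (pan, finer screen, coarse screen, cover) is seated, the carriage is home, the plunger is locked down and the arm is clear; the hand-in returned no verdict.

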